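# Make room in the tin row

### The job

The oblong tin standing outside the wooden tray belongs in the tray's row, between the taller and the shorter oblong tin, so that the three go in order of height. Slide those two neighbours apart, then stand the tin upright on the tray floor between them, square in the row like the others, and leave all three standing upright in the tray.

Things in the scene. Friction and masses are not known exactly. Their poses are not given: they have to be found in the camera images.
- tray: Fixed wooden tray, x away from robot, origin under its centre. Inside 90 (x) by 274 mm (y, the row); floor 8 thick; walls 8 thick, lips 22 high, ends 40. Row: jar, tall and short tin (either order), jar, gaps of 2-5 mm, spare room at both ends. Jars loose, 56 mm across, 44 high, 0.1 kg: a tin slid outward pushes its jar; both jars at the ends leave 70 mm between tins.
- middle_tin: Oblong metal tin, dark lid: 70 mm deep (own x), 46 wide (own y), 62 high to the lid top, 0.15 kg. Fixed upright wooden knob mid-lid: 16 mm thick (x), 26 wide (y), 28 high. Origin: centre of underside, z up. The tin to put in: on the table left or right of the tray, turned up to 35 degrees. The round canister with a like knob, on the other side, is not wanted.
- tall_tin: Oblong metal tin, dark lid: 70 mm deep (own x), 46 wide (own y), 78 high to the lid top, 0.15 kg. Fixed upright wooden knob mid-lid: 16 mm thick (x), 26 wide (y), 28 high. Origin: centre of underside, z up. Stands loose on the tray floor, square with the tray (own x along the tray's x). Slid by its knob it may tilt and drag; raised 2-4 mm by the knob it shifts freely and still pushes the jar.
- short_tin: Oblong metal tin, dark lid: 70 mm deep (own x), 46 wide (own y), 46 high to the lid top, 0.15 kg. Fixed upright wooden knob mid-lid: 16 mm thick (x), 26 wide (y), 28 high. Origin: centre of underside, z up. Stands loose on the tray floor next to the tall tin, square with the tray.

How it is judged:
On the way:
1. the tall and the short tin have been parted by about the width of the third tin (centres more than 87 mm apart) (horizontal distance between tall_tin and short_tin above 0.087 m), for 0.2 s.
At the end, for the whole second after the job is handed in: All three oblong tins at rest, upright (7 degrees) on the tray floor (6 mm), within 18 mm of the tray's middle line; the middle tin between the other two (centre within 80 mm of each of theirs, theirs over 87 mm apart) and square with the tray (15 degrees) (z of middle_tin in the frame of tray between 0.003 and 0.014 m and x of middle_tin in the frame of tray between -0.018 and 0.018 m and angle between each of middle_tin, tall_tin, short_tin's own z axis and vertical below 0.12 rad and linear speed of each of middle_tin, tall_tin, short_tin below 0.02 m/s and z of tall_tin in the frame of tray between 0.003 and 0.014 m and x of tall_tin in the frame of tray between -0.018 and 0.018 m and z of short_tin in the frame of tray between 0.003 and 0.014 m and x of short_tin in the frame of tray between -0.018 and 0.018 m and angle between the x axis of middle_tin and the x axis of tray, either way round below 0.26 rad and horizontal distance between middle_tin and tall_tin below 0.08 m and horizontal distance between middle_tin and short_tin below 0.08 m and horizontal distance between tall_tin and short_tin above 0.087 m); the robot touches nothing.
It also fails if it takes over 58 s, if anything falls off the work surface, if the arm or the gripper's body presses on something with over 40 N, if the wrist force passes 120 N, or if a joint passes its speed limit or range.

### The arm

A 7-joint arm with a two-finger parallel gripper is mounted at the origin on the work surface. World frame = base frame: x ahead of the robot, y to its left, z up, the work surface at z = 0. Lengths are in m, angles in rad, forces in N, time in s.
With the tool pointing down it reaches from about 0.425 to 0.95 m from the base axis. Payload 4.7 kg.
Tool frame: the origin (TCP) lies midway between the tips of the shut fingers; the grasp point (between the pads) lies behind it (ctrl.grasp_offset is the z of the grasp point in the tool frame, in m); z points along the fingers, y is the line along which they close (so a half turn about z gives the same grasp; the last joint's range is limited). The gripper opens to 85 mm and grips with 20 to 120 N. Pads are 22 mm wide; open, the fingers measure 114 mm over their backs; the gripper's body (76 mm by 85 mm) begins 54 mm behind the grasp point. The pads swing forward as they close: fully open they stand 13 mm farther back than shut.
Start: joints at [-1.191, 0.469, -0.049, 1.532, 0.024, 1.141, -0.082], TCP at [0.268, 0.619, 0.2] pointing down, gripper open.
Joint ranges: [-2.59, 2.59], [-0.33, 1.99], [-1.39, 1.29], [0.1, 2.45], [-1.04, 4.18], [0.21, 1.99], [-2.66, 2.66]. Speed limits (rad/s): [2.57, 2.57, 3.14, 3.14, 3.14, 3.14, 3.14].

### API

Orientations are given as a unit quaternion [w, x, y, z].
In Python, from workcell import get_obs, camera, get_calibration, finish_job, ctrl gives the robot as it stands. The module is installed in compiled form; this text tells all that it offers.
- The arm moves only by the tool arm_command, never from a script. Its argument "deltas" is a list that holds one entry, the list of rows, each a list of 4 numbers: the shift along the tool's x, y, z in units of 30 mm (1.0 is 30 mm), then the turn about the tool's z in units of 10 degrees (1.0 is 10 degrees). A call has 1 to 5 rows; each row is the pose to reach, as a shift and turn from the pose commanded when the call began, along the tool's axes at that moment; what a row does not reach only later rows make up. A row lasts 1/8 s, in which the tool goes at most 62.5 mm and 10.7 degrees, less where a joint would pass 70% of its speed; a pose out of reach is approached as far as the arm can. A call with a gripper value outside its range is refused whole. "hand" is the gripper command: -1 is fully open, 1 is shut, values between are in proportion, set as the call begins (left out, the last holds). The fingers move at their own pace and stop on an object; the grip force is fixed at half the most. Time passes only in rows, so rows that repeat a pose let the fingers close. It gives the time, the measured TCP pose, the force, the opening and the grip force at its end, in the units of the state.
- get_obs(): the state, without advancing time (a new reading comes with each control period).
- camera(name): name is "side" or "top"; returns (picture, depth): 384x512x3 uint8, red, green, blue; 384x512 float32, m along the optical axis (not along the pixel's ray), 0 where there is no reading.
- get_calibration(name): a dict with "K" (3x3 intrinsics, pixels), "dist" ([k1, k2, p1, p2, k3] as OpenCV has them; the pictures are not rectified), "extrinsics" (4x4, takes a point from world to camera coordinates). Camera axes: x right, y down, z forward; pixel columns grow to the right and rows downward; lengths in m; the calibration is good to about 2 mm. A picture is of the moment at which its call begins. get_calibration takes no time and is no camera call.
- finish_job(): hands the job in; it is judged then, once.
The state is a dict: "t": time; "joint_positions": joint angles; "qd": joint speeds; "tau": joint torques, N m; "position": TCP position; "tool_rot": TCP orientation; "ft_force": force on the tool from outside, world axes, zero at the start; "wrist_torque": the same for the moment, N m; "grip_width": opening from 0.0 (shut) to 1.0 (fully open); "finger_force": force on a finger pad.
Only numpy, scipy, OpenCV 4.12 (cv2) and the standard library are available. Lean on these libraries where they do the work, as an engineer would, in place of code of your own. Each camera call takes 0.05 s, during which the arm holds its last target. There are 200 camera calls.

## Working session

There is one attempt and no reset: what is moved stays moved. The work goes in short steps, Python scripts to look and compute and a tool call to move; the robot and the scene stay as the last step left them, time stands still between calls to the robot, and variables do not carry over. Pictures are saved under pics/ and viewed, at most 10 in all, crops included, and the job is handed in when it is done.

Besides the shell and the picture viewer there is one more tool, called after "Emit:" by a JSON object that holds its "op" and its "data", one argument or row to a line. arm_command: Moves the arm, as the interface text tells. Its arguments: {"type":"object","properties":{"deltas":{"type":"array"},"hand":{"type":"number"}},"required":["deltas"]}

```bash
mkdir -p pics; cat > h.py <<'E'
import numpy as np, cv2
from workcell import *
def world(name,depth):
    c=get_calibration(name);K=np.array(c["K"]);E=np.array(c["extrinsics"]);d=np.array(c["dist"])
    h,w=depth.shape;u,v=np.meshgrid(np.arange(w),np.arange(h))
    n=cv2.undistortPoints(np.stack([u,v],-1).reshape(-1,1,2).astype(float),K,d).reshape(h,w,2)
    P=np.concatenate([n*depth[...,None],depth[...,None]],-1)
    return (P-E[:3,3])@E[:3,:3]
E
python3 - <<'E'
from h import *
o=get_obs();print(o["t"],o["position"],o["tool_rot"],o["grip_width"],ctrl.grasp_offset)
for n in("top","side"):
    p,d=camera(n);np.savez(n,p=p,d=d);cv2.imwrite(f"pics/{n}0.png",cv2.resize(p[...,::-1],(768,576)))
    E=np.array(get_calibration(n)["extrinsics"]);print(n,-E[:3,:3].T@E[:3,3],E[:3,:3].round(2).tolist())
E
```

```text
0.0 [0.2680235  0.61880855 0.19903603] [-1.78873109e-04  2.02958658e-01  9.79186796e-01 -9.84430549e-04] 0.9973686555552467 -0.0187
top [3.80798456e-01 6.77667252e-05 1.29199630e+00] [[0.0, -1.0, -0.02], [-0.99, -0.0, -0.14], [0.14, 0.02, -0.99]]
side [ 0.36992627 -0.73076368  0.54450122] [[0.96, -0.27, -0.0], [-0.14, -0.5, -0.85], [0.23, 0.82, -0.52]]
```

View pics/top0.png

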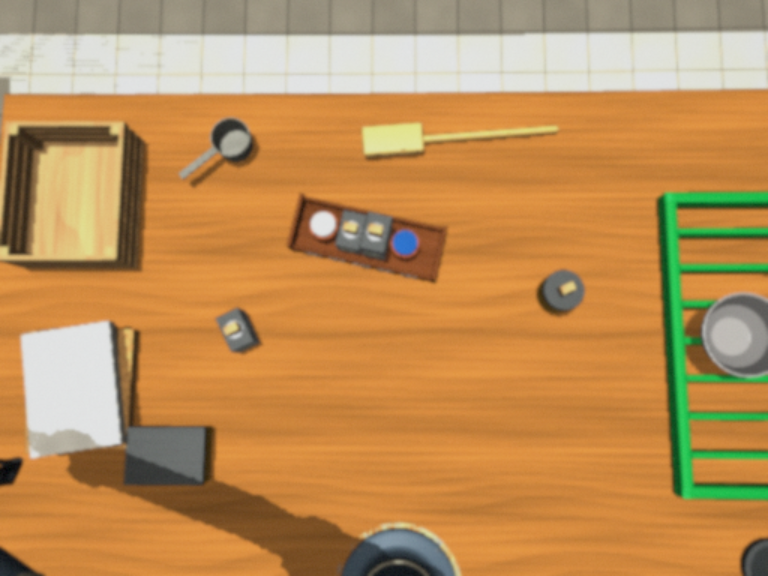

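View pics/side0.png

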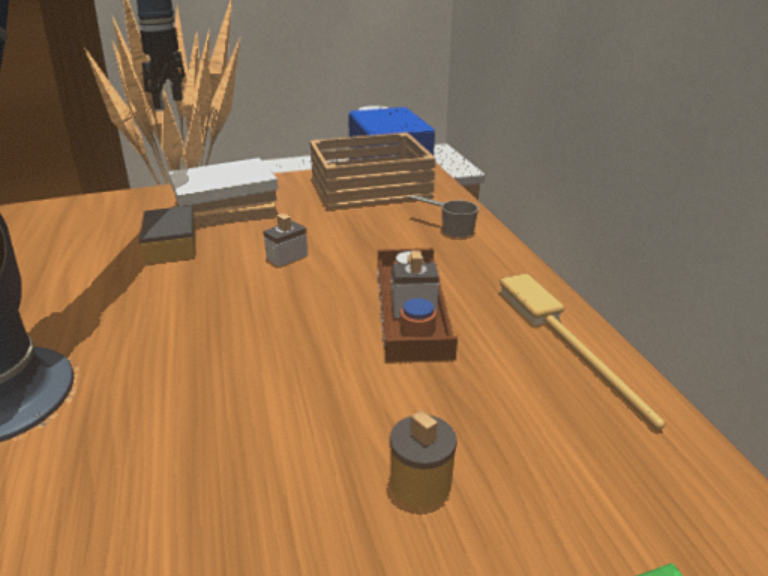

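The top view (768x576) shows the tray centred near (368,238), with its row running down to the right. The two tins are at (351,230) and (376,235), with jars at (323,224) and (405,242). The wanted tin is at (238,330) and the canister at (562,290). The side view agrees, and the near (-y) tin looks like the taller one.

```bash
python3 - <<'E'
from h import *
W={}
for n in("top","side"):
    z=np.load(n+".npz");W[n]=(z["p"],world(n,z["d"]),z["d"])
p,w,d=W["top"]
hsv=cv2.cvtColor(p,cv2.COLOR_RGB2HSV)
# tray: dark reddish brown
roi=np.zeros(d.shape,bool);roi[120:195,185:305]=1
nt=(w[...,2]>0.012)&roi&(d>0)
tr=w[nt]; r=cv2.minAreaRect(tr[:,:2].astype(np.float32));print("tray rect",r,cv2.boxPoints(r).round(4).tolist())
def knob(name,box):
    p,w,d=W[name];x0,x1,y0,y1=box
    h=cv2.cvtColor(p,cv2.COLOR_RGB2HSV)[y0:y1,x0:x1].astype(int);q=w[y0:y1,x0:x1]
    return h,q
for nm,b in dict(left=(223,242,138,172),right=(242,262,138,175),mid=(143,175,203,238)).items():
    h,q=knob("top",b);m=(h[...,1]>70)&(h[...,2]>130)&(q[...,2]>.06);
    print(nm,m.sum(),"knob med",np.median(q[m],0).round(4),"zmax",np.percentile(q[m][:,2],90) if m.any() else 0)
    l=(h[...,2]<110)&(h[...,1]<70)&(q[...,2]>.035); 
    print("   lid",l.sum(),q[l].mean(0).round(4),np.median(q[l][:,2]), cv2.minAreaRect(q[l|m][:,:2].astype(np.float32)))
for nm,b in dict(white=(203,225,138,160),blue=(258,282,150,175)).items():
    h,q=knob("top",b);m=q[...,2]>.04;print(nm,q[m].mean(0).round(4),np.median(q[m][:,2]))
# side view check
for nm,b in dict(mid=(172,208,140,178),trayknobs=(260,295,165,190)).items():
    h,q=knob("side",b);m=(h[...,1]>90)&(h[...,2]>140)&(q[...,2]>.06);print("side",nm,m.sum(),q[m].mean(0).round(4) if m.any() else 0,np.percentile(q[m],[5,95],axis=0).round(4).tolist())
a=p[125:190,190:310];b=p[200:240,140:180]
cv2.imwrite("pics/crop.png",np.hstack([cv2.resize(a[...,::-1],None,fx=5,fy=5,interpolation=0),cv2.resize(cv2.copyMakeBorder(b,0,25,0,0,0)[...,::-1],None,fx=5,fy=5,interpolation=0)]))
E
```

```text
tray rect ((0.6463158130645752, 0.06254597753286362), (0.28976401686668396, 0.10808654129505157), 77.01138305664062) [[0.5611000061035156, -0.06650000065565109], [0.6664000153541565, -0.09080000221729279], [0.7315000295639038, 0.1915999948978424], [0.6262000203132629, 0.2159000039100647]]
left 55 knob med [0.6529 0.0902 0.0808] zmax 0.08371352670560177
   lid 80 [0.6394 0.0902 0.0559] 0.05296748742541374 ((0.532779335975647, 0.06537581980228424), (0.32541659474372864, 0.05964352563023567), 12.867690086364746)
right 73 knob med [0.6437 0.0419 0.1113] zmax 0.11474266204260837
   lid 126 [0.6317 0.0425 0.0684] 0.07196143335157222 ((0.5317628979682922, 0.03499811142683029), (0.30520349740982056, 0.05378076806664467), 3.0342512130737305)
mid 89 knob med [0.4649 0.3055 0.0853] zmax 0.0908877928949448
   lid 85 [0.4609 0.2832 0.0529] 0.054424325926359644 ((0.41362112760543823, 0.1758180409669876), (0.3495742678642273, 0.07523145526647568), 67.27613830566406)
white [0.6626 0.1419 0.0634] 0.050638382672480955
blue [ 0.6317 -0.0088  0.0511] 0.05067032556458649
side mid 26 [0.4606 0.2613 0.1052] [[0.4375, 0.2878, 0.0643], [0.4752, 0.3131, 0.0922]]
side trayknobs 51 [0.646  0.0479 0.1058] [[0.6349, 0.0281, 0.0823], [0.6754, 0.0921, 0.1157]]
```

View pics/crop.png

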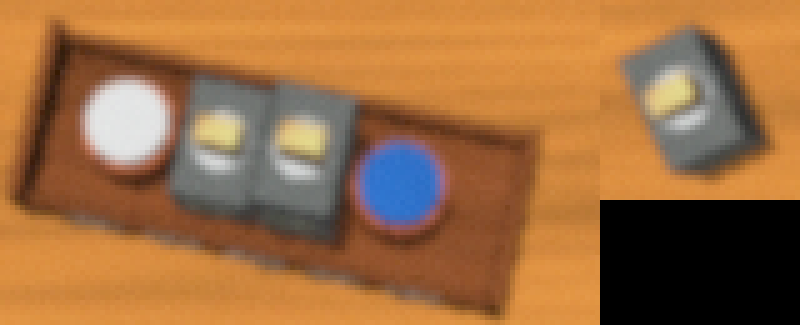

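The crop shows white jar, short tin, tall tin and blue jar from +y to -y. The tray is turned about -11.5° and the wanted tin about +28°. Measured knob tops are 84, 115 and 91 mm, against 82, 114 and 90 expected. One refinement, by casting rays at these heights.

```bash
cat >> h.py <<'E'
def cast(name,uv,z):
    c=get_calibration(name);K=np.array(c["K"]);E=np.array(c["extrinsics"])
    n=cv2.undistortPoints(np.array(uv,float).reshape(-1,1,2),K,np.array(c["dist"])).reshape(-1,2)
    r=np.c_[n,np.ones(len(n))]@E[:3,:3];o=-E[:3,:3].T@E[:3,3]
    return (o+r*((z-o[2])/r[:,2])[:,None])[:,:2]
def blobs(name,p,d,box,kind):
    w=world(name,d)
    h=cv2.cvtColor(p,cv2.COLOR_RGB2HSV).astype(int)
    m=(h[...,1]>75)&(h[...,2]>175)&(h[...,0]>17)&(h[...,0]<30) if kind=="knob" else (h[...,1]<60)&(h[...,2]>75)&(h[...,2]<135)
    k=np.zeros_like(m);x0,x1,y0,y1=box;k[y0:y1,x0:x1]=m[y0:y1,x0:x1]
    n,l,s,c=cv2.connectedComponentsWithStats(k.astype(np.uint8),connectivity=8)
    return [(np.argwhere(l==i)[:,::-1],c[i],s[i,4]) for i in range(1,n) if s[i,4]>12]
E
python3 - <<'E'
from h import *
z=np.load("top.npz");p,d=z["p"],z["d"]
w=world("top",d);h=cv2.cvtColor(p,cv2.COLOR_RGB2HSV).astype(int)
for nm,(b,zt) in dict(short=((223,242,138,172),.083),tall=((242,262,138,175),.1145),mid=((143,175,203,238),.0905)).items():
    for uv,c,n in blobs("top",p,d,b,"knob"):
        g=cast("top",uv,zt);print(nm,"knob",n,c.round(1),g.mean(0).round(4),cv2.minAreaRect(g.astype(np.float32)))
    for uv,c,n in blobs("top",p,d,b,"lid"):
        g=cast("top",uv,zt-.028).astype(np.float32);print("   lid",n,cv2.minAreaRect(g),"depth z",np.median(w[uv[:,1],uv[:,0],2]))
m=np.zeros(d.shape,np.uint8);m[120:195,185:305]=((h[...,0]<11)|(h[...,0]>170))[120:195,185:305]&(h[120:195,185:305,2]<170)
m=cv2.morphologyEx(m,cv2.MORPH_OPEN,np.ones((3,3)))
uv=np.argwhere(m)[:,::-1];g=cast("top",uv,.022).astype(np.float32);print("tray",len(uv),cv2.minAreaRect(g))
z=np.load("side.npz");p,d=z["p"],z["d"]
for b,zt in(((172,208,140,178),.0905),((262,292,160,186),.1145)):
    for uv,c,n in blobs("side",p,d,b,"knob"): print("side",c.round(1),n,cast("side",uv,zt).mean(0).round(4),cast("side",uv,zt-.014).mean(0).round(4))
E
```

```text
short knob 41 [232.8 150.7] [0.6536 0.0905] ((0.6542583107948303, 0.0898716077208519), (0.02216736041009426, 0.014069062657654285), 89.95177459716797)
   lid 278 ((0.6521093249320984, 0.09324456006288528), (0.07774654030799866, 0.04788663983345032), 0.48532330989837646) depth z 0.05385010985717804
tall knob 46 [249.8 152.3] [0.6422 0.0425] ((0.6428811550140381, 0.04265677183866501), (0.0247659869492054, 0.014458601363003254), 78.45050811767578)
   lid 308 ((0.636779248714447, 0.045475270599126816), (0.05352256819605827, 0.07818306237459183), 78.37257385253906) depth z 0.08452870697839612
mid knob 45 [153.1 218.9] [0.4647 0.3021] ((0.4653834402561188, 0.30215898156166077), (0.013413120061159134, 0.02502072975039482), 26.988758087158203)
   lid 251 ((0.4629598557949066, 0.2977387607097626), (0.07230254262685776, 0.04365212842822075), 26.649999618530273) depth z 0.060958128680476065
tray 89 ((0.6402836441993713, 0.05168025568127632), (0.15918420255184174, 0.040677256882190704), 74.87036895751953)
side [276.6 170.1] 13 [0.6391 0.0376] [0.6478 0.0626]
```

Emit:
{"op": "arm_command", "data": {
  "deltas": [
    [[-1.7, -1.15, 0, 0.8], [-3.4, -2.3, 0, 1.6], [-5.1, -3.45, 0, 2.4], [-6.8, -4.6, 0, 3.2], [-8.5, -5.75, 0, 4.0]]
  ]
}}

```text
t: 0.72
position: [0.4343, 0.3578, 0.1999]
tool_rot: [-0.0, 0.528, 0.85, -0.0]
ft_force: [0.7, 0.1, -0.7]
grip_width: 0.996
finger_force: 0.0
```

```bash
cat > to.py <<'E'
import sys
from h import *
from scipy.spatial.transform import Rotation as R
x,y,z,yaw=map(float,sys.argv[1:5])
o=get_obs();q=o["tool_rot"];r=R.from_quat([*q[1:],q[0]]).as_matrix();D=r.T@(np.array([x,y,z])-o["position"])
a=np.degrees(np.arctan2(r[1,1],r[0,1]));t=-(yaw-a);t=(t+90)%180-90
print("t",round(o["t"],2),"pos",o["position"].round(4),"yaw",a.round(1),"tilt",r[2].round(3),"F",np.round(o["ft_force"],1),"w",round(o["grip_width"],3),"ff",o["finger_force"])
print("units",(D/.03).round(2),"turn",round(t/10,2),"mm",np.linalg.norm(D[:2])*1e3)
E
python3 to.py .6425 .0425 .15 -12
```

```text
t 0.72 pos [0.4343 0.3578 0.1999] yaw 26.3 tilt [ 0. -0. -1.] F [ 0.7  0.1 -0.7] w 0.996 ff 0.0
units [-12.5    1.56   1.66] turn 3.83 mm 377.8022760534279
```

Emit:
{"op": "arm_command", "data": {
  "deltas": [
    [[-1.8, 0.22, 0, 0.8], [-3.6, 0.45, 0, 1.6], [-5.4, 0.68, 0, 2.4], [-7.2, 0.9, 0, 3.2], [-9.0, 1.12, 0.5, 3.83]]
  ],
  "hand": 0
}}

```text
t: 1.35
position: [0.586, 0.1321, 0.1858]
tool_rot: [0.0, 0.777, 0.63, 0.001]
ft_force: [0.0, 1.5, 0.2]
grip_width: 0.501
finger_force: 0.0
```

```bash
python3 to.py .6425 .0425 .089 -12
```

```text
t 1.35 pos [0.586  0.1321 0.1858] yaw -11.9 tilt [ 0.002  0.002 -1.   ] F [0.  1.5 0.2] w 0.501 ff 0.0
units [-2.54  2.45  3.23] turn 0.01 mm 105.92029966184866
```

Emit:
{"op": "arm_command", "data": {
  "deltas": [
    [[-1.3, 1.2, 0, 0], [-2.54, 2.45, 0.8, 0], [-2.54, 2.45, 1.4, 0], [-2.54, 2.45, 1.4, 0]]
  ]
}}

```text
t: 1.85
position: [0.6392, 0.0446, 0.1408]
tool_rot: [-0.002, 0.776, 0.631, -0.002]
ft_force: [-0.1, 0.5, -0.6]
grip_width: 0.499
finger_force: 0.0
```

```bash
python3 to.py .6425 .0425 .089 -12; python3 - <<'E'
from h import *
out=[]
for n,b in(("top",(200,290,120,190)),("side",(240,310,110,250))):
    p,d=camera(n);x0,x1,y0,y1=b;out.append(cv2.resize(p[y0:y1,x0:x1,::-1],(380,int(380*(y1-y0)/(x1-x0))) if n=="top" else (280,560),interpolation=2))
h=max(o.shape[0] for o in out)
cv2.imwrite("pics/a.png",np.hstack([cv2.copyMakeBorder(o,0,h-o.shape[0],0,0,0) for o in out]))
E
```

```text
t 1.85 pos [0.6392 0.0446 0.1408] yaw -11.7 tilt [-0.001 -0.005 -1.   ] F [-0.1  0.5 -0.6] w 0.499 ff 0.0
units [-0.04  0.13  1.73] turn 0.03 mm 4.0956215276651005
```

View pics/a.png

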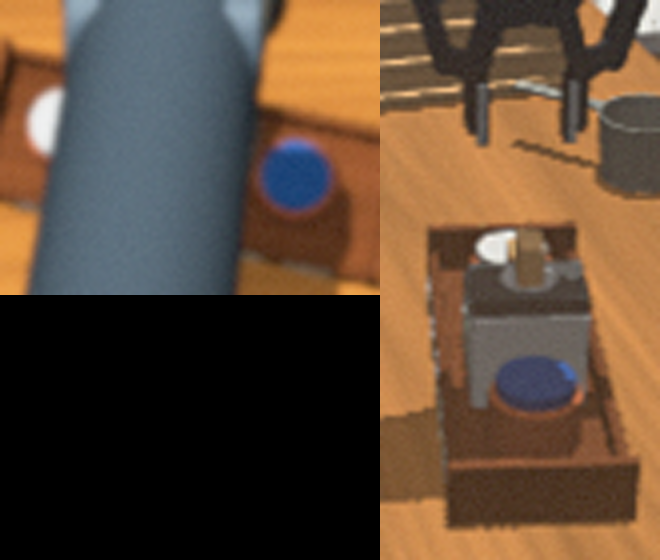

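The side view (crop) shows the fingers at columns 482 and 570 and the tall tin's knob at 530, so the fingers are centred over it. Descending.

Emit:
{"op": "arm_command", "data": {
  "deltas": [
    [[-0.02, 0.06, 0.5, 0], [-0.02, 0.06, 1.0, 0], [-0.02, 0.06, 1.5, 0], [-0.02, 0.06, 1.7, 0], [-0.02, 0.06, 1.7, 0]]
  ]
}}

```text
t: 2.58
position: [0.6424, 0.0428, 0.0914]
tool_rot: [-0.0, 0.776, 0.631, -0.0]
ft_force: [0.1, 0.0, -0.1]
grip_width: 0.504
finger_force: 0.0
```

Emit:
{"op": "arm_command", "data": {
  "deltas": [
    [[0, 0, 0, 0], [0, 0, 0, 0], [0, 0, 0, 0], [0, 0, 0, 0]]
  ],
  "hand": 1
}}

```text
t: 3.08
position: [0.6428, 0.0429, 0.0923]
tool_rot: [0.0, 0.776, 0.631, 0.0]
ft_force: [-0.4, 0.3, -0.3]
grip_width: -0.005
finger_force: 0.0
```

```bash
python3 to.py .6425 .0425 .089 -12
```

```text
t 3.08 pos [0.6428 0.0429 0.0923] yaw -11.7 tilt [ 0.  0. -1.] F [-0.4  0.3 -0.3] w -0.005 ff 0.0
units [-0.02 -0.01  0.11] turn 0.03 mm 0.5031173799184117
```

```bash
python3 - <<'E'
from h import *
p,d=camera("side");p=p[130:250,230:330]
cv2.imwrite("pics/b.png",cv2.resize(p[...,::-1],None,fx=5,fy=5,interpolation=2)); np.savez("s2",d=d)
E
```

```text
(no output)
```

View pics/b.png

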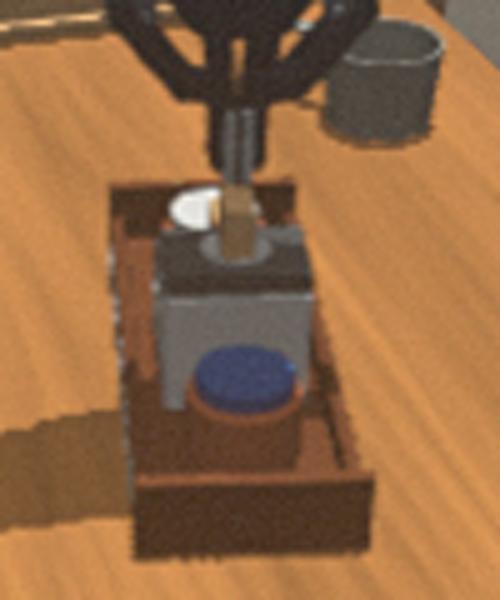

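The fingers are shut at crop (238,175), above or behind the tall knob at (238,220), and nothing moved. I'll measure the tip's true position by depth.

```bash
python3 - <<'E'
from h import *
d=np.load("s2.npz")["d"];w=world("side",d)
for v in range(152,186,2): print(v,[w[v,u].round(3).tolist() for u in (275,278,280)])
c=get_calibration("side");pt=cv2.projectPoints(np.array([[.6428,.0429,.0923],[.6428,.0429,.111],[.6425,.0425,.1145]]),cv2.Rodrigues(np.array(c["extrinsics"])[:3,:3])[0],np.array(c["extrinsics"])[:3,3],np.array(c["K"]),np.array(c["dist"]))[0];print(pt.round(1).tolist())
E
```

```text
152 [[0.632, 0.032, 0.165], [0.641, 0.037, 0.161], [0.646, 0.037, 0.161]]
154 [[0.633, 0.036, 0.157], [0.639, 0.031, 0.159], [0.644, 0.032, 0.158]]
156 [[0.633, 0.035, 0.153], [0.639, 0.032, 0.154], [0.644, 0.033, 0.153]]
158 [[0.632, 0.032, 0.15], [0.639, 0.031, 0.149], [0.645, 0.034, 0.147]]
160 [[0.633, 0.033, 0.144], [0.64, 0.033, 0.143], [0.644, 0.031, 0.144]]
162 [[0.633, 0.033, 0.139], [0.64, 0.031, 0.139], [0.644, 0.031, 0.138]]
164 [[0.633, 0.032, 0.134], [0.64, 0.033, 0.133], [0.645, 0.033, 0.132]]
166 [[0.634, 0.036, 0.127], [0.64, 0.032, 0.128], [0.645, 0.033, 0.127]]
168 [[0.638, 0.048, 0.115], [0.645, 0.046, 0.115], [0.65, 0.046, 0.114]]
170 [[0.635, 0.037, 0.116], [0.643, 0.039, 0.113], [0.647, 0.035, 0.115]]
172 [[0.633, 0.031, 0.114], [0.64, 0.029, 0.114], [0.644, 0.029, 0.113]]
174 [[0.632, 0.028, 0.11], [0.639, 0.028, 0.109], [0.644, 0.027, 0.109]]
176 [[0.633, 0.029, 0.104], [0.64, 0.03, 0.103], [0.645, 0.029, 0.102]]
178 [[0.632, 0.027, 0.1], [0.639, 0.027, 0.099], [0.646, 0.031, 0.096]]
180 [[0.633, 0.03, 0.093], [0.64, 0.028, 0.093], [0.646, 0.03, 0.091]]
182 [[0.633, 0.03, 0.087], [0.64, 0.028, 0.087], [0.644, 0.024, 0.089]]
184 [[0.631, 0.022, 0.087], [0.638, 0.02, 0.087], [0.641, 0.017, 0.088]]
[[[277.1, 177.1]], [[277.4, 170.2]], [[277.3, 168.9]]]
```

By depth, the tips are really at z≈0.126, while the TCP reads 0.092. The xy agrees, so the fingers closed about 34 mm too high, over the knob. I'll open, go down in steps watching the force, and re-measure.

Emit:
{"op": "arm_command", "data": {
  "deltas": [
    [[0, 0, 0, 0], [0, 0, 0, 0], [0, 0, 0.3, 0], [0, 0, 0.6, 0], [0, 0, 0.8, 0]]
  ],
  "hand": 0
}}

```text
t: 3.75
position: [0.6421, 0.0429, 0.0669]
tool_rot: [-0.0, 0.776, 0.631, -0.001]
ft_force: [0.3, 0.9, -0.8]
grip_width: 0.502
finger_force: 0.0
```

Emit:
{"op": "arm_command", "data": {
  "deltas": [
    [[0, 0, 0, 0], [0, 0, 0, 0]]
  ]
}}

```text
t: 4.0
position: [0.6429, 0.0428, 0.0682]
tool_rot: [0.0, 0.776, 0.631, 0.0]
ft_force: [-0.2, -0.9, -0.2]
grip_width: 0.496
finger_force: 0.0
```

```bash
python3 to.py .6425 .0425 .056 -12;python3 - <<'E'
from h import *
p,d=camera("side");w=world("side",d)
for u in (268,271,274,277,280,283,286,289): print(u,[(v,*w[v,u].round(3)[1:].tolist()) for v in range(160,186,3)])
p=p[110:230,230:330]
cv2.imwrite("pics/c.png",cv2.resize(p[...,::-1],None,fx=5,fy=5,interpolation=2))
E
```

```text
t 4.0 pos [0.6429 0.0428 0.0682] yaw -11.7 tilt [ 0.  0. -1.] F [-0.2 -0.9 -0.2] w 0.496 ff 0.0
units [-0.01 -0.01  0.41] turn 0.03 mm 0.49422757989780997
268 [(160, 0.045, 0.14), (163, 0.038, 0.136), (166, 0.034, 0.13), (169, 0.036, 0.121), (172, 0.034, 0.114), (175, 0.039, 0.104), (178, 0.055, 0.086), (181, 0.04, 0.086), (184, 0.025, 0.088)]
271 [(160, 0.307, 0.002), (163, 0.291, -0.0), (166, 0.198, 0.04), (169, 0.155, 0.054), (172, 0.142, 0.052), (175, 0.125, 0.053), (178, 0.05, 0.088), (181, 0.037, 0.087), (184, 0.024, 0.087)]
274 [(160, 0.308, 0.0), (163, 0.292, -0.002), (166, 0.199, 0.038), (169, 0.048, 0.113), (172, 0.045, 0.106), (175, 0.045, 0.098), (178, 0.043, 0.091), (181, 0.033, 0.089), (184, 0.022, 0.087)]
277 [(160, 0.302, 0.002), (163, 0.284, 0.001), (166, 0.193, 0.04), (169, 0.042, 0.115), (172, 0.031, 0.113), (175, 0.029, 0.106), (178, 0.03, 0.097), (181, 0.031, 0.089), (184, 0.022, 0.086)]
280 [(160, 0.3, 0.002), (163, 0.281, 0.001), (166, 0.189, 0.041), (169, 0.043, 0.113), (172, 0.029, 0.113), (175, 0.028, 0.105), (178, 0.027, 0.098), (181, 0.026, 0.091), (184, 0.021, 0.086)]
283 [(160, 0.294, 0.003), (163, 0.281, 0.0), (166, 0.189, 0.04), (169, 0.188, 0.031), (172, 0.184, 0.024), (175, 0.059, 0.086), (178, 0.041, 0.089), (181, 0.027, 0.089), (184, 0.019, 0.085)]
286 [(160, 0.045, 0.134), (163, 0.041, 0.128), (166, 0.042, 0.12), (169, 0.037, 0.114), (172, 0.034, 0.108), (175, 0.057, 0.087), (178, 0.042, 0.087), (181, 0.03, 0.086), (184, 0.016, 0.086)]
289 [(160, 0.03, 0.141), (163, 0.029, 0.134), (166, 0.027, 0.127), (169, 0.027, 0.119), (172, 0.028, 0.11), (175, 0.056, 0.086), (178, 0.038, 0.088), (181, 0.026, 0.087), (184, 0.014, 0.086)]
```

View pics/c.png

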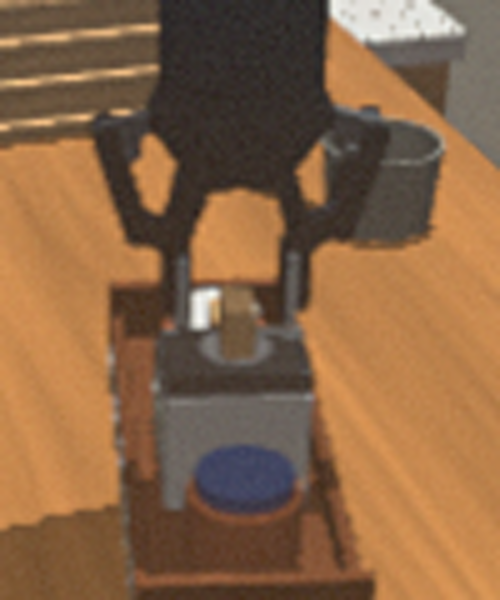

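The side view shows the fingers straddling the tall knob at crop (182..290, 310), with tips at z≈0.104. So the reported z sits about 33 mm below the tips. I'll go 10 mm lower and grip.

Emit:
{"op": "arm_command", "data": {
  "deltas": [
    [[0, 0, 0.15, 0], [0, 0, 0.3, 0], [0, 0, 0.3, 0]]
  ]
}}

```text
t: 4.42
position: [0.6422, 0.0429, 0.0585]
tool_rot: [-0.0, 0.776, 0.631, -0.0]
ft_force: [-0.6, -0.2, -0.6]
grip_width: 0.501
finger_force: 0.0
```

Emit:
{"op": "arm_command", "data": {
  "deltas": [
    [[0, 0, 0, 0], [0, 0, 0, 0], [0, 0, 0, 0], [0, 0, 0, 0]]
  ],
  "hand": 1
}}

```text
t: 4.92
position: [0.6427, 0.0429, 0.0591]
tool_rot: [0.0, 0.776, 0.631, 0.0]
ft_force: [0.6, 0.3, -0.5]
grip_width: 0.175
finger_force: 60.4
```

Emit:
{"op": "arm_command", "data": {
  "deltas": [
    [[0, 0, -0.06, 0], [0, 0, -0.12, 0], [-0.1, 0, -0.12, 0], [-0.25, 0, -0.12, 0], [-0.4, 0, -0.12, 0]]
  ]
}}

```text
t: 5.55
position: [0.6402, 0.0309, 0.0627]
tool_rot: [-0.0, 0.776, 0.631, 0.0]
ft_force: [1.2, 0.6, 0.4]
grip_width: 0.173
finger_force: 60.4
```

Emit:
{"op": "arm_command", "data": {
  "deltas": [
    [[-0.15, 0, 0, 0], [-0.3, 0, 0, 0], [-0.45, 0, 0, 0], [-0.6, 0, 0, 0], [-0.7, 0, 0, 0]]
  ]
}}

```text
t: 6.18
position: [0.6359, 0.0101, 0.0627]
tool_rot: [-0.0, 0.776, 0.631, 0.0]
ft_force: [-0.2, 1.1, -0.4]
grip_width: 0.171
finger_force: 60.4
```

Emit:
{"op": "arm_command", "data": {
  "deltas": [
    [[0, 0, 0, 0], [0, 0, 0, 0]]
  ]
}}

```text
t: 6.42
position: [0.6359, 0.0104, 0.0626]
tool_rot: [-0.0, 0.776, 0.631, -0.0]
ft_force: [0.3, -0.1, -1.8]
grip_width: 0.169
finger_force: 60.4
```

```bash
python3 to.py .6425 .0425 .059 -12;python3 - <<'E'
from h import *
p,d=camera("side")
p=p[130:250,230:330]
cv2.imwrite("pics/d.png",cv2.resize(p[...,::-1],None,fx=5,fy=5,interpolation=2))
E
```

```text
t 6.42 pos [0.6359 0.0104 0.0626] yaw -11.7 tilt [-0. -0. -1.] F [ 0.3 -0.1 -1.8] w 0.169 ff 60.385801792144775
units [ 1.09 -0.    0.12] turn 0.03 mm 32.81494356813507
```

View pics/d.png

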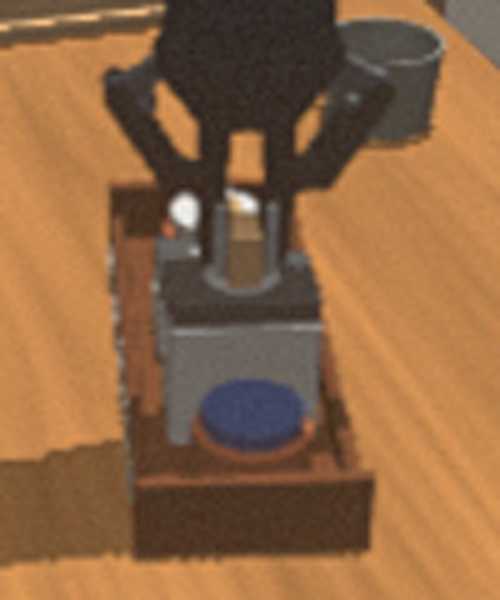

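The tall tin stands upright, moved 33 mm toward -y, with the blue jar pushed to about (252,415). Set it down, release and go to the short tin.

Emit:
{"op": "arm_command", "data": {
  "deltas": [
    [[0, 0, 0.06, 0], [0, 0, 0.13, 0], [0, 0, 0.13, 0], [0, 0, 0.13, 0]]
  ]
}}

```text
t: 6.98
position: [0.6361, 0.0105, 0.059]
tool_rot: [0.0, 0.776, 0.631, 0.0]
ft_force: [-0.2, 0.0, 2.5]
grip_width: 0.173
finger_force: 60.7
```

Emit:
{"op": "arm_command", "data": {
  "deltas": [
    [[0, 0, 0, 0], [0, 0, 0, 0], [0, 0, -0.4, 0], [0, 0, -1.0, 0], [0, 0, -1.5, 0]]
  ],
  "hand": 0
}}

```text
t: 7.6
position: [0.6367, 0.0104, 0.1058]
tool_rot: [0.001, 0.776, 0.631, 0.001]
ft_force: [-0.5, 0.7, -0.1]
grip_width: 0.502
finger_force: 0.0
```

```bash
python3 to.py .654 .0905 .027 -12
```

```text
t 7.6 pos [0.6367 0.0104 0.1058] yaw -11.7 tilt [ 0.001  0.002 -1.   ] F [-0.5  0.7 -0.1] w 0.502 ff 0.0
units [2.73 0.02 2.63] turn 0.03 mm 81.84860586152658
```

Emit:
{"op": "arm_command", "data": {
  "deltas": [
    [[1.0, 0.02, 0, 0], [2.0, 0.02, 0, 0], [2.73, 0.02, 0, 0], [2.73, 0.02, 0.3, 0], [2.73, 0.02, 0.8, 0]]
  ]
}}

```text
t: 8.22
position: [0.6533, 0.089, 0.0794]
tool_rot: [0.001, 0.776, 0.631, -0.0]
ft_force: [-0.1, -1.5, -0.5]
grip_width: 0.502
finger_force: 0.0
```

Emit:
{"op": "arm_command", "data": {
  "deltas": [
    [[0, 0, 0.5, 0], [0, 0, 1.0, 0], [0, 0, 1.5, 0], [0, 0, 1.75, 0], [0, 0, 1.75, 0]]
  ]
}}

```text
t: 8.85
position: [0.6528, 0.0905, 0.0265]
tool_rot: [-0.0, 0.776, 0.631, -0.001]
ft_force: [0.5, -0.6, 0.2]
grip_width: 0.501
finger_force: 0.0
```

Emit:
{"op": "arm_command", "data": {
  "deltas": [
    [[0, 0, 0, 0], [0, 0, 0, 0], [0, 0, 0, 0], [0, 0, 0, 0]]
  ],
  "hand": 1
}}

```text
t: 9.35
position: [0.654, 0.0907, 0.028]
tool_rot: [0.0, 0.776, 0.631, 0.001]
ft_force: [1.7, 0.2, 1.7]
grip_width: 0.173
finger_force: 60.8
```

Emit:
{"op": "arm_command", "data": {
  "deltas": [
    [[0, 0, -0.06, 0], [0, 0, -0.12, 0], [0.1, 0, -0.12, 0], [0.25, 0, -0.12, 0], [0.4, 0, -0.12, 0]]
  ]
}}

```text
t: 9.98
position: [0.6555, 0.1027, 0.0307]
tool_rot: [-0.0, 0.776, 0.631, -0.0]
ft_force: [-0.3, -0.5, -2.2]
grip_width: 0.175
finger_force: 60.2
```

Emit:
{"op": "arm_command", "data": {
  "deltas": [
    [[0.15, 0, 0, 0], [0.3, 0, 0, 0], [0.43, 0, 0, 0], [0.43, 0, 0, 0], [0.43, 0, 0, 0]]
  ]
}}

```text
t: 10.6
position: [0.6583, 0.115, 0.031]
tool_rot: [-0.0, 0.776, 0.631, 0.0]
ft_force: [0.3, -0.5, -1.8]
grip_width: 0.175
finger_force: 60.2
```

Emit:
{"op": "arm_command", "data": {
  "deltas": [
    [[0, 0, 0.06, 0], [0, 0, 0.13, 0], [0, 0, 0.13, 0], [0, 0, 0.13, 0]]
  ]
}}

```text
t: 11.1
position: [0.6585, 0.1148, 0.0279]
tool_rot: [0.0, 0.776, 0.631, 0.0]
ft_force: [-1.2, 0.9, 6.3]
grip_width: 0.172
finger_force: 61.3
```

Emit:
{"op": "arm_command", "data": {
  "deltas": [
    [[0, 0, 0, 0], [0, 0, 0, 0], [0, 0, -0.6, 0], [0, 0, -1.6, 0], [0, 0, -3.0, 0]]
  ],
  "hand": 0
}}

```text
t: 11.72
position: [0.6578, 0.1149, 0.118]
tool_rot: [-0.0, 0.776, 0.631, -0.001]
ft_force: [0.5, -0.4, 0.3]
grip_width: 0.5
finger_force: 0.0
```

```bash
python3 to.py .464 .3015 .115 27
```

```text
t 11.72 pos [0.6578 0.1149 0.118 ] yaw -11.7 tilt [-0.001 -0.001 -1.   ] F [ 0.5 -0.4  0.3] w 0.5 ff 0.0
units [ 4.78 -7.59  0.11] turn -3.87 mm 269.0314794423461
```

Emit:
{"op": "arm_command", "data": {
  "deltas": [
    [[0.96, -1.5, 0, -0.8], [1.92, -3.0, 0, -1.6], [2.88, -4.5, 0, -2.4], [3.84, -6.0, 0, -3.2], [4.78, -7.59, 0, -3.87]]
  ]
}}

```text
t: 12.35
position: [0.4639, 0.303, 0.1185]
tool_rot: [0.001, 0.521, 0.853, 0.001]
ft_force: [0.4, 1.0, 0.5]
grip_width: 0.501
finger_force: 0.0
```

Emit:
{"op": "arm_command", "data": {
  "deltas": [
    [[0, 0, 0, 0], [0, 0, 0, 0]]
  ]
}}

```text
t: 12.6
position: [0.4653, 0.3015, 0.118]
tool_rot: [0.001, 0.523, 0.852, 0.001]
ft_force: [0.0, 0.2, -0.2]
grip_width: 0.501
finger_force: 0.0
```

```bash
python3 to.py .464 .3015 .035 27;python3 - <<'E'
from h import *
# row check from top
p,d=camera("top");w=world("top",d)
for nm,b,zt in(("short",(210,240,135,172),.083),("tall",(245,275,138,180),.1145)):
    for uv,c,n in blobs("top",p,d,b,"knob"): print(nm,c.round(1),n,np.median(w[uv[:,1],uv[:,0],2]).round(3),cast("top",uv,zt).mean(0).round(4))
s,_=camera("side")
a=cv2.resize(p[120:200,180:310,::-1],None,fx=4,fy=4,interpolation=2);b=cv2.resize(s[95:195,160:230,::-1],None,fx=3.2,fy=3.2,interpolation=2)
cv2.imwrite("pics/e.png",np.hstack([a,cv2.resize(b,(224,320))]))
E
```

```text
t 12.6 pos [0.4653 0.3015 0.118 ] yaw 26.9 tilt [-0.     0.002 -1.   ] F [ 0.   0.2 -0.2] w 0.501 ff 0.0
units [ 0.02 -0.04  2.77] turn -0.01 mm 1.4436938034882938
short [223.8 149.8] 45 0.08 [0.6561 0.1153]
tall [261.6 155.2] 47 0.113 [0.6343 0.0108]
```

View pics/e.png

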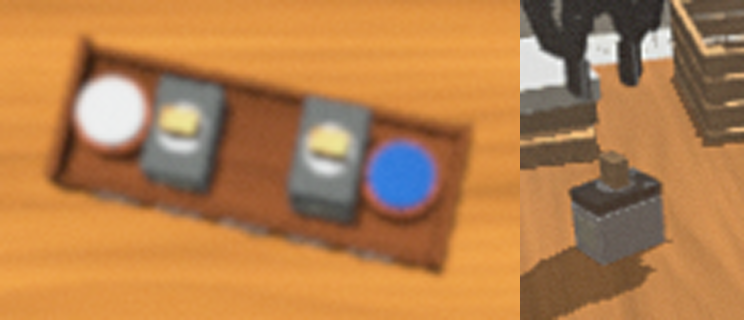

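Both tins stand upright, with knobs at crop (180,122) and (329,143), 107 mm apart, so the gap is about 61 mm. The fingers hang over the middle tin's knob. Grip it.

Emit:
{"op": "arm_command", "data": {
  "deltas": [
    [[0.02, -0.04, 0.7, 0], [0.02, -0.04, 1.4, 0], [0.02, -0.04, 2.1, 0], [0.02, -0.04, 2.6, 0], [0.02, -0.04, 2.75, 0]]
  ]
}}

```text
t: 13.32
position: [0.4634, 0.3006, 0.0337]
tool_rot: [-0.0, 0.523, 0.852, -0.001]
ft_force: [0.5, -0.3, -0.1]
grip_width: 0.496
finger_force: 0.0
```

Emit:
{"op": "arm_command", "data": {
  "deltas": [
    [[0, 0, 0, 0], [0, 0, 0, 0], [0, 0, 0, 0], [0, 0, 0, 0], [0, 0, 0, 0]]
  ],
  "hand": 1
}}

```text
t: 13.95
position: [0.4631, 0.3018, 0.0348]
tool_rot: [-0.0, 0.523, 0.853, 0.0]
ft_force: [0.0, 1.3, 0.2]
grip_width: 0.177
finger_force: 60.7
```

Emit:
{"op": "arm_command", "data": {
  "deltas": [
    [[0, 0, -0.3, 0], [0, 0, -1.0, 0], [0, 0, -2.2, 0], [0, 0, -3.4, 0], [0, 0, -4.6, 0]]
  ]
}}

```text
t: 14.58
position: [0.463, 0.3015, 0.1742]
tool_rot: [0.0, 0.523, 0.853, 0.0]
ft_force: [-0.2, 0.6, -0.9]
grip_width: 0.171
finger_force: 60.4
```

```bash
python3 to.py .6473 .0627 .17 -12
```

```text
t 14.57 pos [0.463  0.3015 0.1742] yaw 27.0 tilt [ 0.  0. -1.] F [-0.2  0.6 -0.9] w 0.171 ff 60.39889097213745
units [-9.88  1.86  0.14] turn 3.9 mm 301.6512329537368
```

Emit:
{"op": "arm_command", "data": {
  "deltas": [
    [[-0.8, 0.15, 0, 0.5], [-2.0, 0.38, 0, 1.3], [-3.3, 0.62, 0, 2.1], [-4.6, 0.86, 0, 2.9], [-5.9, 1.1, 0, 3.7]]
  ]
}}

```text
t: 15.2
position: [0.5731, 0.1562, 0.1716]
tool_rot: [-0.0, 0.769, 0.64, -0.001]
ft_force: [-0.6, -0.1, -1.7]
grip_width: 0.17
finger_force: 60.5
```

```bash
python3 to.py .6473 .0627 .17 -12
```

```text
t 15.2 pos [0.5731 0.1562 0.1716] yaw -10.5 tilt [-0.001 -0.001 -1.   ] F [-0.6 -0.1 -1.7] w 0.17 ff 60.48320174217224
units [-2.61  3.    0.05] turn 0.15 mm 119.31822723168726
```

Emit:
{"op": "arm_command", "data": {
  "deltas": [
    [[-0.8, 0.9, 0, 0.15], [-1.6, 1.8, 0, 0.15], [-2.3, 2.6, 0, 0.15], [-2.61, 3.0, 0, 0.15], [-2.61, 3.0, 0, 0.15]]
  ]
}}

```text
t: 15.82
position: [0.6477, 0.0647, 0.1718]
tool_rot: [-0.0, 0.775, 0.631, -0.001]
ft_force: [0.3, 0.4, -1.8]
grip_width: 0.171
finger_force: 60.5
```

Emit:
{"op": "arm_command", "data": {
  "deltas": [
    [[0, 0, 0, 0], [0, 0, 0, 0]]
  ]
}}

```text
t: 16.08
position: [0.6472, 0.0677, 0.1724]
tool_rot: [-0.001, 0.774, 0.633, 0.0]
ft_force: [-0.1, -0.3, -1.6]
grip_width: 0.174
finger_force: 60.5
```

```bash
python3 to.py .6473 .0627 .043 -12;python3 - <<'E'
from h import *
s,_=camera("side")
cv2.imwrite("pics/f.png",cv2.resize(s[110:250,230:330,::-1],None,fx=4,fy=4,interpolation=2))
E
```

```text
t 16.07 pos [0.6472 0.0677 0.1724] yaw -11.4 tilt [ 0.001 -0.001 -1.   ] F [-0.1 -0.3 -1.6] w 0.174 ff 60.46175837516785
units [-0.17  0.04  4.31] turn 0.06 mm 5.168040384796729
```

View pics/f.png

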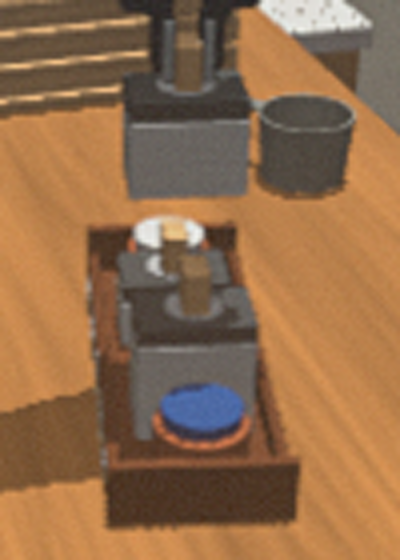

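The tin hangs upright and square. I'll correct 5 mm along the row, then lower.

Emit:
{"op": "arm_command", "data": {
  "deltas": [
    [[-0.17, 0.04, 0, 0.06], [-0.17, 0.04, 0, 0.06], [-0.17, 0.04, 0.3, 0.06], [-0.17, 0.04, 0.6, 0.06]]
  ]
}}

```text
t: 16.62
position: [0.6477, 0.061, 0.1536]
tool_rot: [-0.0, 0.778, 0.629, -0.0]
ft_force: [0.1, 0.4, -1.9]
grip_width: 0.178
finger_force: 60.6
```

```bash
python3 to.py .6473 .0627 .043 -12;python3 - <<'E'
from h import *
s,d=camera("side");w=world("side",d)
h=cv2.cvtColor(s,cv2.COLOR_RGB2HSV)
def face(zlo,zhi):
    m=(w[...,2]>zlo)&(w[...,2]<zhi)&(w[...,0]>.6)&(w[...,0]<.69)&(w[...,1]>-.04)&(w[...,1]<.1)&(h[...,1]<60)
    q=w[m][:,:2];R=np.array([[.978,-.208],[.208,.978]]);q=(q-[.6473,.0627])@R.T;print(len(q),"tray x",np.percentile(q[:,0],[3,97]).round(4),"front y med",np.median(q[:,1]).round(4))
face(.125,.165);face(.045,.075)
E
```

```text
t 16.62 pos [0.6477 0.061  0.1536] yaw -12.1 tilt [ 0.    -0.001 -1.   ] F [ 0.1  0.4 -1.9] w 0.178 ff 60.589810609817505
units [ 0.05 -0.02  3.69] turn -0.01 mm 1.718814002390915
472 tray x [-0.035   0.0302] front y med -0.0258
349 tray x [-0.0336  0.031 ] front y med -0.0769
```

The held tin's front face is within 2 mm of where it should be. Lowering.

Emit:
{"op": "arm_command", "data": {
  "deltas": [
    [[0.06, 0, 0.3, 0], [0.06, 0, 0.8, 0], [0.06, 0, 1.3, 0], [0.06, 0, 1.8, 0], [0.06, 0, 2.2, 0]]
  ]
}}

```text
t: 17.3
position: [0.648, 0.0626, 0.0871]
tool_rot: [-0.0, 0.778, 0.628, -0.0]
ft_force: [0.3, 0.5, -0.9]
grip_width: 0.174
finger_force: 60.6
```

Emit:
{"op": "arm_command", "data": {
  "deltas": [
    [[0, 0, 0.4, 0], [0, 0, 0.8, 0], [0, 0, 1.1, 0], [0, 0, 1.3, 0], [0, 0, 1.4, 0]]
  ]
}}

```text
t: 17.92
position: [0.6484, 0.0626, 0.0462]
tool_rot: [-0.0, 0.778, 0.628, -0.0]
ft_force: [-0.5, 0.0, -0.7]
grip_width: 0.178
finger_force: 60.6
```

```bash
python3 to.py .6473 .0627 .043 -12
```

```text
t 17.93 pos [0.6484 0.0626 0.0462] yaw -12.1 tilt [ 0. -0. -1.] F [-0.5  0.  -0.7] w 0.178 ff 60.58419227600098
units [-0.   -0.03  0.11] turn -0.01 mm 1.0575894462619744
```

Emit:
{"op": "arm_command", "data": {
  "deltas": [
    [[0, 0, 0.04, 0], [0, 0, 0.08, 0], [0, 0, 0.11, 0], [0, 0, 0.11, 0]]
  ]
}}

```text
t: 18.42
position: [0.6484, 0.0626, 0.0433]
tool_rot: [-0.0, 0.778, 0.628, 0.0]
ft_force: [-0.2, -0.2, 0.1]
grip_width: 0.172
finger_force: 60.6
```

Emit:
{"op": "arm_command", "data": {
  "deltas": [
    [[0, 0, 0.03, 0], [0, 0, 0.04, 0], [0, 0, 0.04, 0]]
  ]
}}

```text
t: 18.8
position: [0.6487, 0.0626, 0.0427]
tool_rot: [0.0, 0.778, 0.628, 0.0]
ft_force: [-0.4, -0.3, 4.7]
grip_width: 0.173
finger_force: 61.3
```

Contact. Release, go up and step aside for a look.

Emit:
{"op": "arm_command", "data": {
  "deltas": [
    [[0, 0, -0.02, 0], [0, 0, -0.02, 0], [0, 0, -0.02, 0], [0, 0, -0.5, 0], [0, 0, -1.2, 0]]
  ],
  "hand": 0
}}

```text
t: 19.42
position: [0.6482, 0.0626, 0.0789]
tool_rot: [-0.0, 0.778, 0.628, -0.0]
ft_force: [-0.2, 0.4, 0.3]
grip_width: 0.502
finger_force: 0.0
```

Emit:
{"op": "arm_command", "data": {
  "deltas": [
    [[0, 0, -1.0, 0], [0, 0, -2.5, 0], [0, 0, -4.0, 0], [1.5, -1.5, -4.0, 0], [3, -3, -4.0, 0]]
  ]
}}

```text
t: 20.05
position: [0.5808, 0.1683, 0.2008]
tool_rot: [0.0, 0.779, 0.628, 0.002]
ft_force: [0.5, 0.9, 0.1]
grip_width: 0.5
finger_force: 0.0
```

Emit:
{"op": "arm_command", "data": {
  "deltas": [
    [[1.3, -1.3, 0, 0], [2.6, -2.6, 0, 0], [3.9, -3.9, 0, 0], [3.9, -3.9, 0, 0], [3.9, -3.9, 0, 0]]
  ]
}}

```text
t: 20.68
position: [0.4913, 0.3061, 0.1994]
tool_rot: [0.0, 0.778, 0.628, 0.001]
ft_force: [-0.1, 0.2, 0.6]
grip_width: 0.499
finger_force: 0.0
```

```bash
python3 - <<'E'
from h import *
p,d=camera("top");s,ds=camera("side");w=world("top",d)
for nm,b,zt in(("short",(210,234,135,172),.083),("mid",(234,252,135,176),.0985),("tall",(252,275,138,180),.1145)):
    for uv,c,n in blobs("top",p,d,b,"knob"): print(nm,c.round(1),n,np.percentile(w[uv[:,1],uv[:,0],2],80).round(3),cast("top",uv,zt).mean(0).round(4))
a=cv2.resize(p[120:200,180:310,::-1],None,fx=4,fy=4,interpolation=2);b=cv2.resize(s[150:250,230:310,::-1],(256,320),interpolation=2)
cv2.imwrite("pics/g.png",np.hstack([a,b]))
E
```

```text
short [223.8 149.8] 45 0.083 [0.6561 0.1153]
mid [242.4 152. ] 46 0.099 [0.6466 0.0631]
tall [261.5 155.2] 46 0.115 [0.6343 0.0111]
```

View pics/g.png

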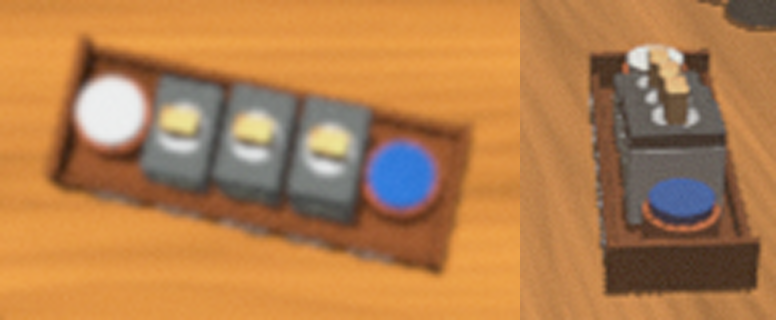

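All three stand square and upright in the row, with knobs at crop (180,122), (253,130) and (329,143). Their tops are at 83, 99 and 115 mm, and the middle tin is about 53 mm from each neighbour. Handing in.

```bash
python3 -c "
from workcell import finish_job
print(finish_job())"
```

```text
the job is handed in; nothing more can be done
None
```

The job is handed in at about 21 s: on the last look the middle tin stood upright and square between the tall and short tins, about 53 mm from each, with the gripper clear; no verdict came back.

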